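# Snap a spring clip onto a jig tube and slide it home

## Robot

A 6-joint arm with a two-finger parallel gripper is mounted at the origin on the work surface. World frame = base frame: x ahead of the robot, y to its left, z up, the work surface at z = 0. Lengths are in mm, angles in degrees, forces in N, time in s.
With the tool pointing down it reaches from about 400 to 925 mm from the base axis. Payload 3.4 kg.
Tool frame: the origin (TCP) lies on the centre line of the jaws, within the pads' length; the fingertips stand 14 mm ahead of it and the grasp point (between the pads) lies 5 mm behind it; z points along the fingers, y is the direction in which the jaws open and shut (so a half turn about z gives the same grasp; the last joint's range is limited). The gripper opens to 85 mm and grips with 20 to 120 N. Pads are 22 mm wide; open, the fingers measure 114 mm over their backs; the gripper's body (76 mm by 85 mm) begins 54 mm behind the grasp point. The pads swing forward as they close: fully open they stand 13 mm farther back than shut.
Start: joints at [-70.445, 17.578, 86.31, -0, 76.112, -4.211], TCP at [231.706, -526.254, 245.305] pointing down, gripper open.
Joint ranges: [-179.03, 179.03], [-60, 130.46], [8.19, 133.38], [-81.62, 261.62], [5.75, 156.47], [-153.77, 153.77]. Speed limits (degrees/s): [147.25, 147.25, 180, 180, 180, 180].

## Interface

Orientations are given as [roll, pitch, yaw] about the fixed x, y, z axes, in that order (R = Rz(yaw) Ry(pitch) Rx(roll)).
In Python, from plant import manip gives the robot as it stands.
- The arm moves only by the shell command python3 -m handwheel 'ROWS' [FORCE]. ROWS is JSON, a list of rows, each a list of 7 numbers: the shift along the tool's x, y, z as a fraction of full scale, then the turn, a rotation vector about the tool's x, y, z as a fraction of full scale, then the opening, from 0 (shut) to 1 (fully open). In form: [[dx, dy, dz, wx, wy, wz, hand], ...]. A call has 1 to 8 rows; each row is the pose to reach, as a shift and turn from the pose commanded when the call began, along the tool's axes at that moment; what a row does not reach only later rows make up. Full scale, the value 1, is 0.15 m for a shift and 0.5 rad for a turn. A row lasts 1/10 s, in which the tool goes at most 50 mm and 8.59 degrees, less where a joint would pass 70% of its speed; a pose out of reach is approached as far as the arm can. A call with a number of a shift or a turn outside -1 to 1 is refused whole. A call with a gripper value outside its range is refused whole. The fingers move at their own pace and stop on an object; FORCE is the grip in N (left out, the last holds). Time passes only in rows, so rows that repeat a pose let the fingers close. It gives the time, the measured TCP pose, the force and the opening at its end, in the units of the state.
- manip.observe(): the state, without advancing time (a new reading comes with each control period).
- manip.grab_frame(name): name is "side" or "top" or "wrist"; returns the picture (420x560x3 uint8, red, green, blue); there is no depth.
- manip.camera_params(name): a dict with "fx", "fy", "cx", "cy" (pixels), "origin" and "rotation" of the camera in the world; the wrist camera has in their place "T_tool_cam" (4x4, takes a point from camera to tool coordinates, whose origin is the TCP and whose axes are the flange's). Camera axes: x right, y down, z forward; pixel columns grow to the right and rows downward; lengths in mm; the calibration is good to about 2 mm. The wrist camera is an equidistant fisheye: a pixel r from the principal point sees the ray r / f radians off the axis. A picture is of the moment at which its call begins: read the wrist's pose just before it. camera_params takes no time and is no camera call.
- manip.close_job(): hands the job in, once; it reports no verdict.
Trained networks look in the newest picture that a camera, given by its name, has taken for a name from the list of things; names that differ only in an ending like _2 or _b are one class to them, and where a whole thing is asked for, a point or a joint stands for the part that bears it (a point fixed in the world has none). Each returns a list of dicts, best first, with "score" (0 to 1); they miss things now and then, are a little off and sometimes report something else, mostly with a low value. They report only what shows in the picture. A call takes as long as a camera call. They do not tell look-alikes from the thing itself.
- manip.look_for(camera, label): "at" ([x, y, z] in mm, in world coordinates, good to about 4 mm: the middle of the surface that is visible of it).
- manip.landmark_of(camera, label): "at" ([x, y, z] in mm, in world coordinates, good to about 4 mm: a listed point, or the origin of a listed thing).
The state is a dict: "clock": time; "qpos": joint angles; "joint_velocities": joint speeds; "joint_efforts": joint torques, N m; "ee_pos": TCP position; "eef_rot": TCP orientation; "contact_force": force on the tool from outside, world axes, zero at the start; "torque": the same for the moment, N m; "width": finger opening in mm.
Only numpy, scipy, OpenCV 4.12 (cv2) and the standard library are available. Lean on these libraries where they do the work, as an engineer would, in place of code of your own. Each camera call takes 0.05 s, during which the arm holds its last target. There are 200 camera calls.

## Task

Take the smaller spring clip and press it squarely down over the round tube of the welding jig, about half-way along the tube, until both its jaws have snapped past the widest point and it sits fully home. Then slide it along the tube until it rests against the wide upright, and let go of it there. Work by feel and gently, never pressing the clip against the jig with more than 30 N, because the height at which the tube is clamped is not known, and leave the bigger clip, the spray can and the steel offcut where they are.

Things in the scene. Friction and masses are not known exactly. Their poses are not given: they have to be found in the camera images.
- clip: The smaller of two bright steel spring clips, loose, about 90 g (varies), standing jaws down, tab up. Origin: centre of its underside; x along the bore, z up through the tab. 34 mm long in x, 40 mm wide over the lips in y, 78 mm high: a tab on top, a back plate 34 x 34 x 4 mm whose underside comes to rest on the tube, and two sprung jaws with flared lips. Either way round fits.
- clip_tab (a point): Where to take hold: centre of the upright tab (22 mm in x, 12 mm thick in y, 36 mm high), 22 mm above the back plate's top face and 14 mm below the tab's top; 63.5 mm above the clip's underside, 40 mm above the bore's centre. Gripped across its thickness, the fingers stay clear of the upright. Axes as the clip's.
- clip_bore (a point): Centre of the clip's bore, 23.5 mm above its underside, 14 mm below the back plate's underside. Axes as the clip's. On the tube's axis when the clip is fully home. The jaws' beads meet the tube when this point is about 19 mm above the tube's axis.
- jaw_l (a joint): Angle (rad) by which the +y jaw is sprung open: 0 closed, about 0.11 at the tube's widest point, 0 to 0.04 when home. Jaw gap 22 mm, tube 28 mm. The push rises to 6 to 14 N (18 N if 4 mm off sideways) and falls past the widest point; push on slowly until the back plate meets the tube, where the force jumps: stop at a rise of 6 N there (a few mm/s), as readings lag the contact.
- jaw_r (a joint): The same for the jaw on the clip's -y side.
- jig: Welding jig screwed to the bench: grey base 290 (x) x 90 x 10 mm, a steel upright near each end (12 mm thick, tops 120 mm above the table), a level aluminium tube, 28 mm diameter, between them along x at y = 0, free from x = -100 to +100 mm. Origin: base centre, on the table. Wide upright (80 mm) at +x, narrow (44 mm) at -x. Rigid. The tube's axis is 73 to 97 mm above the table, not measured.
- stop_face (a point): Middle of the wide upright's inner face, against which the clip must end: x = +100 mm, y = 0 in the jig's axes, 85 mm above the table (it does not follow the tube's height). Axes as the jig's. With the clip's end against it the bore's centre is 17 mm short of it. Sliding the fitted clip along the tube takes about 1 to 8 N; ease the downward press first, as all forces of clip on jig add up.
- big_clip_mid (a point): Half-way up the bigger clip (bystander; same shape, rigid, 34 mm long, about 60 mm wide over the lips, 98 mm high, 200 g, its tab the same size as the smaller one's). Leave it alone.
- spray_can_mid (a point): Half-way up the grey spray can with a white cap (bystander, 52 mm in diameter, 143 mm high). Leave it alone.
- offcut_mid (a point): The centre of a loose offcut of square steel tube (bystander, 30 x 100 x 30 mm, lying). Leave it alone.
Things that resemble listed ones, but are neither listed nor needed, are in the scene too. Leave any yellow look-alike of the clip alone.

How it is judged (in metres and radians):
On the way:
1. the clip is snapped fully home on the tube, both jaws closed under it, in the middle part of the tube (its end at least 33 mm from the wide upright) (y of clip_bore in the frame of jig between -0.004 and 0.004 m and z of clip_bore in the frame of jig between 0.07 and 0.1 m and angle between the x axis of clip_bore and the x axis of jig, either way round below 0.12 rad and angle between clip_bore's own z axis and vertical below 0.2 rad and value of joint each of jaw_l, jaw_r below 0.045 rad and contact force between clip_c0 and jig above 0.5 N and x of clip_bore in the frame of jig between -0.07 and 0.05 m), for 0.05 s.
At the end, for the whole second after the job is handed in: The clip is released and still, fully home on the tube (bore within 4 mm of its line from above and 15 mm of its middle height, 0.12 rad in direction, tab upright to 0.2 rad, jaws under 0.045 rad, back plate pressed on the tube with over 0.5 N), its end within 3.5 mm of the wide upright (y of clip_bore in the frame of jig between -0.004 and 0.004 m and z of clip_bore in the frame of jig between 0.07 and 0.1 m and angle between the x axis of clip_bore and the x axis of jig, either way round below 0.12 rad and angle between clip_bore's own z axis and vertical below 0.2 rad and value of joint each of jaw_l, jaw_r below 0.045 rad and contact force between clip_c0 and jig above 0.5 N and x of clip_bore in the frame of jig above 0.0795 m and linear speed of clip below 0.01 m/s); the robot touches nothing.
It fails at once if the clip is pressed or knocked against the tube or an upright with more than 30 N (contact force between clip and jig above 30 N).
It fails at once if the bigger clip is moved by more than 12 mm (distance of big_clip_mid from where it was at the start of the episode above 0.012 m).
It fails at once if the spray can is moved by more than 12 mm (distance of spray_can_mid from where it was at the start of the episode above 0.012 m).
It fails at once if the square-tube offcut is moved by more than 12 mm (distance of offcut_mid from where it was at the start of the episode above 0.012 m).
It also fails if it takes over 54 s, if anything falls off the work surface, if the arm or the gripper's body presses on something with over 40 N, if the wrist force passes 120 N, or if a joint passes its speed limit or range.

## Working session

There is one attempt and no reset: what is moved stays moved. The work goes in short steps, Python scripts to look and compute and a shell command to move; the robot and the scene stay as the last step left them, time stands still between calls to the robot, and variables do not carry over. Pictures are saved under pics/ and viewed, about 8 in all and at most 12, crops included, and the job is handed in when it is done.

```bash
mkdir -p pics; ls
python3 - <<'E'
from plant import manip
import cv2,numpy as np
s=manip.observe(); print(s)
ims=[]
for c in("side","top","wrist"):
    im=manip.grab_frame(c); cv2.imwrite(f"pics/a_{c}.png",im[:,:,::-1]); 
    for n in("clip","big_clip_mid","jig","stop_face","spray_can_mid","offcut_mid","clip_tab","clip_bore"):
        r=manip.landmark_of(c,n)
        print(c,n,[(round(d["score"],2),np.round(d["at"]).tolist()) for d in r[:4]])
    p=manip.camera_params(c); print({k:np.round(v,3).tolist() for k,v in p.items()})
E
```

```text
pics
{'clock': 0.0, 'qpos': array([-7.04450404e+01,  1.76232243e+01,  8.63856878e+01, -1.22721389e-03,
        7.61117003e+01, -4.21387008e+00]), 'joint_velocities': array([ 0.02766047,  0.06057885, -0.07956058, -0.02236087, -0.04130153,
        0.01840787]), 'joint_efforts': array([-4.56486414e-04, -4.57554424e+01, -2.51920456e+01, -1.36795020e-04,
        1.31622388e-02, -8.51870851e-06]), 'ee_pos': array([ 231.4663356 , -525.59679829,  244.35955193]), 'eef_rot': array([-1.79879626e+02, -7.67504955e-03,  2.37691175e+01]), 'contact_force': array([ 0.08323023, -0.20038888,  0.08172138]), 'torque': array([-0.05783777, -0.00323072, -0.01422735]), 'width': 85.44802400257223}
side clip [(0.75, [593.0, 368.0, -1.0]), (0.57, [576.0, 278.0, -0.0])]
side big_clip_mid [(0.75, [464.0, 321.0, 41.0])]
side jig [(0.78, [529.0, -125.0, -2.0]), (0.73, [730.0, 184.0, 14.0])]
side stop_face [(0.7, [531.0, -24.0, 85.0])]
side spray_can_mid [(0.78, [740.0, 43.0, 72.0])]
side offcut_mid [(0.59, [731.0, 183.0, 14.0])]
side clip_tab [(0.63, [579.0, 276.0, 66.0]), (0.61, [601.0, 368.0, 64.0])]
side clip_bo
[... 433 characters left out ...]
cut_mid [(0.71, [727.0, 180.0, 15.0])]
top clip_tab [(0.87, [598.0, 366.0, 66.0]), (0.84, [580.0, 280.0, 66.0]), (0.2, [460.0, 322.0, 46.0])]
top clip_bore [(0.52, [591.0, 366.0, 29.0]), (0.5, [570.0, 277.0, 22.0])]
{'fx': 436.788, 'fy': 436.788, 'cx': 282.836, 'cy': 211.723, 'origin': [481.592, 116.565, 998.612], 'rotation': [-172.577, -0.619, -88.815]}
wrist clip []
wrist big_clip_mid []
wrist jig []
wrist stop_face []
wrist spray_can_mid []
wrist offcut_mid []
wrist clip_tab []
wrist clip_bore []
{'fx': 325.192, 'fy': 325.192, 'cx': 282.644, 'cy': 211.717, 'T_tool_cam': [[-0.002, -0.948, -0.319, 82.865], [1.0, -0.002, -0.001, -0.424], [0.0, -0.319, 0.948, -126.852], [0.0, 0.0, 0.0, 1.0]]}
```

View pics/a_top.png

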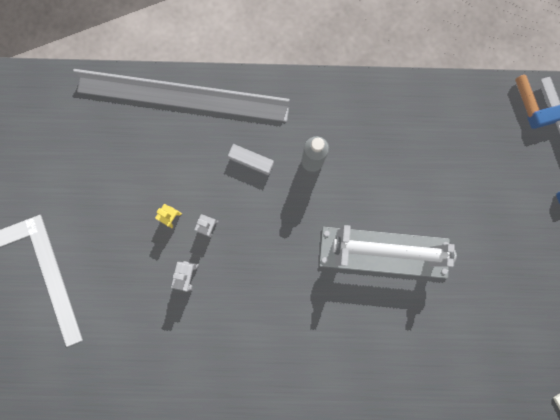

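View pics/a_side.png

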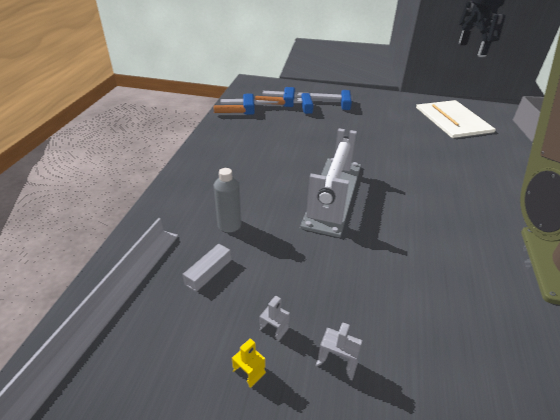

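The small clip is at about (580, 280), with the yellow look-alike at (597, 366) and the big clip at (462, 321). The jig is at about (526, −124), with its wide upright towards +y. I'll pass over the jig for a close look on the way to the clip.

```bash
R='[0.907,-0.578,0,0,0,0,1]'
python3 -m handwheel '[[0.907,-0.578,0,0,0,0,1],[0.907,-0.578,0,0,0,0,1],[0.907,-0.578,0,0,0,0,1],[0.907,-0.578,0,0,0,0,1]]' 40
python3 -m handwheel '[[0.907,-0.578,0,0,0,0,1],[0.907,-0.578,0,0,0,0,1],[0.907,-0.578,0,0,0,0,1],[0.907,-0.578,0,0,0,0,1]]'
python3 -m handwheel '[[0.907,-0.578,0,0,0,0,1],[0.907,-0.578,0,0,0,0,1],[0.907,-0.578,0,0,0,0,1],[0.907,-0.578,0,0,0,0,1],[0.907,-0.578,0,0,0,0,1],[0.907,-0.578,0,0,0,0,1]]'
cat > h.py <<'E'
from plant import manip
import numpy as np, cv2
from scipy.spatial.transform import Rotation as Ro
def pose(): 
    s=manip.observe(); return s["ee_pos"],Ro.from_euler("xyz",s["eef_rot"],degrees=True),s
def shot(fn):
    p,R,s=pose(); im=manip.grab_frame("wrist"); cv2.imwrite(fn,im[:,:,::-1]); return p,R
def ray(px,p,R):
    c=manip.camera_params("wrist"); T=np.array(c["T_tool_cam"])
    d=np.array([(px[0]-c["cx"])/c["fx"],(px[1]-c["cy"])/c["fy"]]); r=np.hypot(*d)
    v=np.array([*(d/r*np.sin(r)),np.cos(r)]) if r>0 else np.array([0,0,1.])
    return p+R.apply(T[:3,3]), R.apply(T[:3,:3]@v)
def at_z(px,z,p,R):
    o,v=ray(px,p,R); return o+v*(z-o[2])/v[2]
def proj(P,p,R):
    c=manip.camera_params("wrist"); T=np.array(c["T_tool_cam"])
    q=T[:3,:3].T@(R.inv().apply(np.asarray(P)-p)-T[:3,3]); th=np.arctan2(np.hypot(q[0],q[1]),q[2])
    return np.array([c["cx"],c["cy"]])+c["fx"]*th*q[:2]/np.hypot(q[0],q[1])
def lm(c,*ns):
    for n in ns: print(c,n,[(round(d["score"],2),np.round(d["at"],1).tolist()) for d in manip.landmark_of(c,n)[:3]])
E
python3 - <<'E'
from h import *
p,R=shot("pics/b.png"); print(p,R.as_euler("xyz",degrees=True))
lm("wrist","jig","stop_face")
E
```

```text
clock: 1.75
ee_pos: [322.8, -387.7, 245.2]
eef_rot: [-179.9, -0.1, 24.0]
contact_force: [-0.4, 0.4, 1.0]
width: 85.5
clock: 2.15
ee_pos: [412.7, -254.6, 245.5]
eef_rot: [-180.0, -0.1, 24.0]
contact_force: [-0.5, -1.1, 0.2]
width: 85.7
clock: 2.75
ee_pos: [499.9, -125.0, 245.1]
eef_rot: [180.0, 0.1, 23.8]
contact_force: [0.4, -0.2, 0.7]
width: 85.3
[ 499.85364344 -124.96392468  245.10234633] [1.79965248e+02 8.42865886e-02 2.37709329e+01]
wrist jig [(0.65, [522.2, -124.0, 1.4])]
wrist stop_face [(0.56, [535.3, -27.8, 87.8])]
```

View pics/b.png

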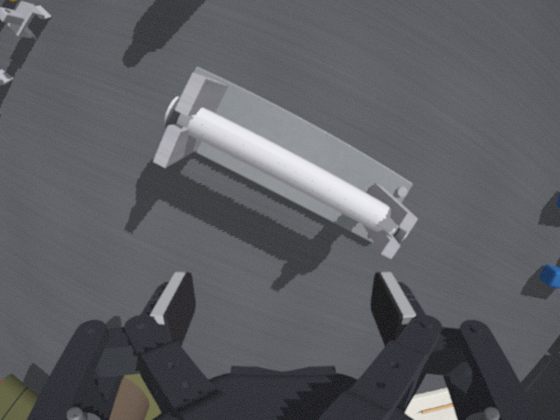

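The jig is clear in the wrist picture. The tube runs from about (193, 122) to (382, 217), the wide upright is at upper left, and the base corners are at about (197, 67) and (411, 183). I'll fit a jig model to the edges and overlay it.

```bash
cat > jigfit.py <<'E'
from h import *
from scipy.optimize import least_squares
from scipy.ndimage import map_coordinates
def edges(q,C):
    x,y,yaw,h=q; c,s=np.cos(yaw),np.sin(yaw)
    W=lambda P: np.array([x+c*P[0]-s*P[1], y+s*P[0]+c*P[1], P[2]])
    cy=-s*(C[0]-x)+c*(C[1]-y); cz=C[2]-h; D=np.hypot(cy,cz); a=np.arctan2(cz,cy); b=np.arccos(14/D)
    t=[(14*np.cos(a+k*b),h+14*np.sin(a+k*b)) for k in(1,-1)]
    E=[((-95,)+t[0],(95,)+t[0]),((-95,)+t[1],(95,)+t[1])]
    E+=[((-140,-45,10),(140,-45,10)),((-140,45,10),(140,45,10)),((145,-42,10),(145,42,10)),((-145,-42,10),(-145,42,10)),
        ((100,17,120),(100,38,120)),((100,-38,120),(100,-17,120)),((112,-38,120),(112,38,120))]
    return [(W(A),W(B)) for A,B in E]
def fit(im,p,R,q0,use,n=40,w0=9):
    g=cv2.GaussianBlur(cv2.cvtColor(im,cv2.COLOR_RGB2GRAY).astype(np.float32),(0,0),1.)
    C=ray((300,200),p,R)[0]; q=np.array(q0,float); lab={}
    for it in range(8):
        w=max(3,w0-it); obs=[]
        E=edges(q,C)
        for k in use:
            A,B=E[k]; pts=np.array([proj(A+(B-A)*u,p,R) for u in np.linspace(0.02,.98,n)])
            d=np.gradient(pts,axis=0); N=np.c_[-d[:,1],d[:,0]]/np.hypot(*d.T)[:,None]
            t=np.arange(-w,w+.01,.5)
            for i in range(n):
                S=pts[i]+t[:,None]*N[i]; v=map_coordinates(g,[S[:,1],S[:,0]],order=1,mode="nearest")
                gr=np.abs(np.gradient(v)); j=gr.argmax()
                if gr[j]>3 and 0<j<len(t)-1: obs.append((k,i,N[i],S[j]))
        def res(q):
            E=edges(q,C); P={k:[proj(E[k][0]+(E[k][1]-E[k][0])*u,p,R) for u in np.linspace(.02,.98,n)] for k in use}
            return [N@(P[k][i]-S) for k,i,N,S in obs]
        q=least_squares(res,q,loss="soft_l1",f_scale=.7).x
    r=np.array(res(q)); print("q",np.round(q[:2],1),np.round(np.degrees(q[2]),2),round(q[3],1),{k:(sum(o[0]==k for o in obs),round(float(np.median(r[[o[0]==k for o in obs]])),2),round(float(np.median(abs(r[[o[0]==k for o in obs]]))),2)) for k in use if any(o[0]==k for o in obs)})
    return q
def draw(im,p,R,q,fn,crop=None,s=2):
    o=cv2.resize(im[:,:,::-1],None,fx=s,fy=s,interpolation=cv2.INTER_CUBIC)
    for A,B in edges(q,ray((300,200),p,R)[0]):
        pts=np.array([proj(A+(B-A)*u,p,R) for u in np.linspace(0,1,15)])
        cv2.polylines(o,[np.int32((pts+.5)*s)],False,(0,0,255),1)
    if crop: a,b,c,d=crop; o=o[b*s:d*s,a*s:c*s]
    cv2.imwrite(fn,o)
E
python3 - <<'E'
from jigfit import *
im=cv2.imread("pics/b.png")[:,:,::-1].copy()
p=np.array([499.854,-124.964,245.102]);R=Ro.from_euler("xyz",[179.965,.084,23.771],degrees=True)
q0=[523,-124,np.radians(85),85]
for use in([2,3,0,1],[2,3,5,6,7,8,0,1],[2,3,6,7,8,0,1]):
    for h in(78,92):
        q0[3]=h; q=fit(im,p,R,q0,use)
draw(im,p,R,q,"pics/b_o.png",(130,40,450,280))
E
```

```text
Traceback (most recent call last):
  File "jigfit.py", line 30, in fit
    q=least_squares(res,q,loss="soft_l1",f_scale=.7).x
      ~~~~~~~~~~~~~^^^^^^^^^^^^^^^^^^^^^^^^^^^^^^^^^
  File "jigfit.py", line 28, in res
    E=edges(q,C); P={k:[proj(E[k][0]+(E[k][1]-E[k][0])*u,p,R) for u in np.linspace(.02,.98,n)] for k in use}
                        ~~~~^^^^^^^^^^^^^^^^^^^^^^^^^^^^^^^^^
  File "h.py", line 16, in proj
    c=manip.camera_params("wrist"); T=np.array(c["T_tool_cam"])
ValueError: time passes only in moves, steps and waits
```

```bash
python3 - <<'E'
s=open("h.py").read().replace('manip.camera_params("wrist")','CAM').replace('def pose','CAM=manip.camera_params("wrist")\ndef pose',1)
open("h.py","w").write(s)
E
cat > run1.py <<'E'
from jigfit import *
im=cv2.imread("pics/b.png")[:,:,::-1].copy()
p=np.array([499.854,-124.964,245.102]);R=Ro.from_euler("xyz",[179.965,.084,23.771],degrees=True)
q0=[523,-124,np.radians(85),85]
for use in([2,3,0,1],[2,3,5,6,7,8,0,1],[2,3,6,7,8,0,1]):
    for h in(78,92):
        q0[3]=h; q=fit(im,p,R,q0,use)
draw(im,p,R,q,"pics/b_o.png",(130,40,450,280))
E
python3 run1.py; python3 -c "
from plant import manip; print(manip.observe()['clock'])"
```

```text
q [529.8 -86.9] 85.68 49.3 {2: (37, 0.05, 0.12), 3: (35, 0.01, 0.19), 1: (38, -0.17, 0.51)}
q [532.4 -55.4] 85.67 131.1 {2: (40, 0.06, 0.09), 3: (34, -0.16, 0.24), 0: (1, -1.52, 1.52), 1: (34, 0.14, 0.21)}
q [ 526.5 -123.9] 85.75 85.6 {2: (40, 0.07, 0.07), 3: (35, -0.43, 0.43), 5: (13, -1.5, 1.5), 6: (40, -0.0, 0.0), 7: (40, 0.0, 0.0), 8: (29, -0.0, 0.5), 0: (40, 0.14, 0.14), 1: (5, -1.19, 1.19)}
q [ 526.6 -123.9] 85.68 129.7 {2: (40, 0.5, 0.5), 3: (35, -0.49, 0.49), 5: (13, -1.5, 1.5), 6: (40, 0.0, 0.0), 7: (40, 0.01, 0.01), 8: (30, 0.0, 0.01), 1: (35, -0.01, 0.01)}
q [ 526.3 -124. ] 85.62 69.5 {2: (40, -0.0, 0.03), 3: (35, -0.52, 0.52), 6: (40, 0.03, 0.03), 7: (40, 0.01, 0.01), 8: (29, 0.0, 0.46), 0: (40, 1.94, 1.94), 1: (35, -1.15, 1.21)}
q [ 526.5 -124. ] 85.68 129.7 {2: (40, 0.46, 0.46), 3: (35, -0.52, 0.52), 6: (40, -0.01, 0.01), 7: (40, 0.02, 0.02), 8: (30, -0.0, 0.02), 1: (35, -0.02, 0.02)}
2.9
```

View pics/b_o.png

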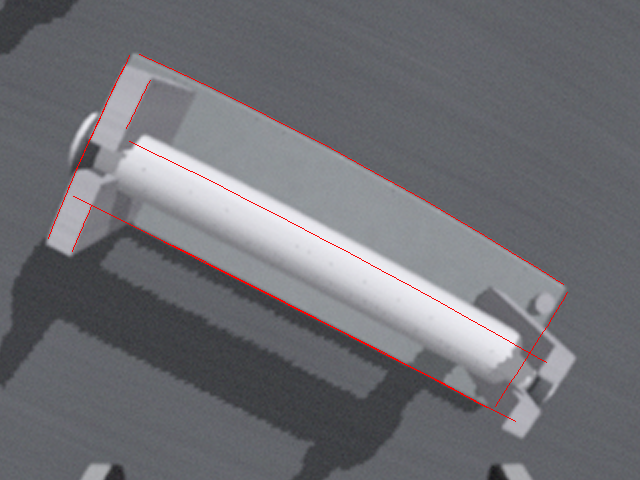

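The base and upright edges agree with the image, giving jig (526.5, −124.0) and yaw 85.7°. Only the tube height went wrong, because the fit locked on the base edge, so I'll scan that alone. Meanwhile I'll move on to the clip.

```bash
python3 - <<'E'
from jigfit import *
im=cv2.imread("pics/b.png")[:,:,::-1].copy()
p=np.array([499.854,-124.964,245.102]);R=Ro.from_euler("xyz",[179.965,.084,23.771],degrees=True)
g=cv2.GaussianBlur(cv2.cvtColor(im,cv2.COLOR_RGB2GRAY).astype(np.float32),(0,0),1.)
C=ray((300,200),p,R)[0]
for h in range(66,104,2):
    E=edges([526.5,-124,np.radians(85.68),h],C); o=[]
    for k in(0,1):
        A,B=E[k]; pts=np.array([proj(A+(B-A)*u,p,R) for u in np.linspace(.1,.9,40)])
        d=np.gradient(pts,axis=0); N=np.c_[-d[:,1],d[:,0]]/np.hypot(*d.T)[:,None]
        f=lambda P: map_coordinates(g,[P[:,1],P[:,0]],order=1)
        o.append(round(float(np.mean(f(pts+N)-f(pts-N))),1))
    print(h,o)
E
python3 -m handwheel '[[0.527,-0.75,0,0,0,0,1],[0.527,-0.75,0,0,0,0,1],[0.527,-0.75,0,0,0,0,1]]'
python3 -m handwheel '[[0.527,-0.75,0,0,0,0,1],[0.527,-0.75,0,0,0,0,1],[0.527,-0.75,0,0,0,0,1]]'
python3 -m handwheel '[[0.527,-0.75,0,0,0,0,1],[0.527,-0.75,0,0,0,0,1],[0.527,-0.75,0,0,0,0,1],[0.527,-0.75,0,0,0,0,1]]'
python3 - <<'E'
from h import *
p,R=shot("pics/c.png"); print(p,R.as_euler("xyz",degrees=True))
lm("wrist","clip","clip_tab","clip_bore")
im=cv2.imread("pics/c.png"); print(proj([580,280,64],p,R))
cv2.imwrite("pics/c2.png",cv2.resize(im[60:300,130:430],None,fx=2.5,fy=2.5,interpolation=cv2.INTER_CUBIC))
E
```

```text
66 [-10.6, 15.7]
68 [-13.7, 14.9]
70 [-17.3, 13.5]
72 [-21.3, 11.3]
74 [-25.6, 8.5]
76 [-30.0, 5.2]
78 [-34.3, 1.8]
80 [-38.0, -1.2]
82 [-41.6, -3.5]
84 [-44.4, -4.8]
86 [-45.3, -5.4]
88 [-45.8, -4.7]
90 [-44.4, -3.6]
92 [-42.7, -2.4]
94 [-39.3, -1.3]
96 [-35.7, -0.4]
98 [-31.1, 0.1]
100 [-26.7, 0.2]
102 [-22.1, 0.1]
clock: 3.2
ee_pos: [527.4, 11.3, 245.5]
eef_rot: [-180.0, -0.0, 23.6]
contact_force: [0.4, -1.0, -0.3]
width: 85.8
clock: 3.5
ee_pos: [554.9, 146.9, 245.5]
eef_rot: [-180.0, -0.0, 23.7]
contact_force: [0.6, -1.1, 0.2]
width: 85.5
clock: 3.9
ee_pos: [582.8, 284.1, 245.0]
eef_rot: [-179.9, -0.1, 23.9]
contact_force: [-0.5, -0.8, 0.2]
width: 85.2
[582.76638085 284.0871424  244.96268025] [-1.79902837e+02 -1.16685724e-01  2.39014506e+01]
wrist clip [(0.75, [595.1, 363.5, 2.3]), (0.71, [578.3, 282.8, -3.1])]
wrist clip_tab [(0.92, [590.9, 364.4, 61.7]), (0.84, [574.6, 281.6, 62.8])]
wrist clip_bore [(0.82, [596.7, 366.9, 17.1]), (0.7, [575.9, 279.1, 24.5])]
[286.29791615 196.22840622]
```

View pics/c2.png

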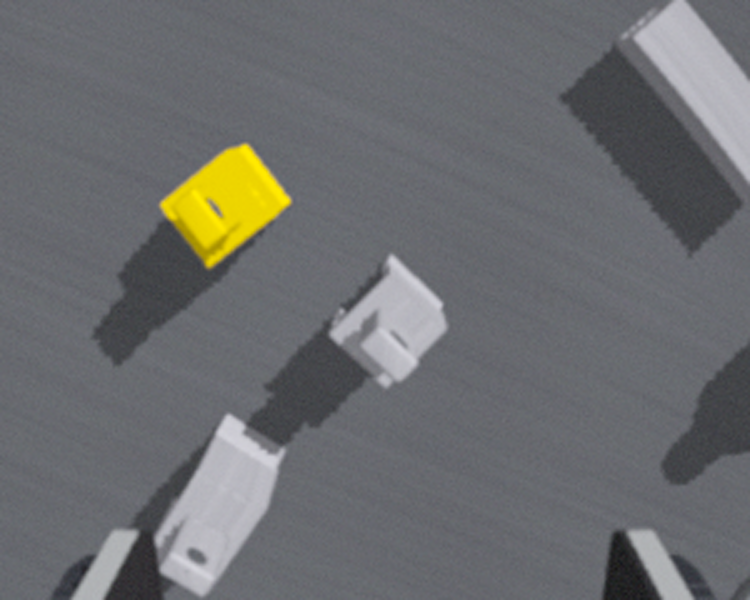

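The silver small clip sits at crop (390, 325), with its tab top at about (362,347), (378,325), (417,357), (401,378). The yellow copy is at upper left and the big clip at lower left. The tube height scan peaks at about 86 mm. Next I'll work out the clip's pose.

Run:
```python
from h import *
p=np.array([582.766,284.087,244.963]);R=Ro.from_euler("xyz",[-179.903,-.117,23.90],degrees=True)
im=cv2.imread("pics/c.png",0).astype(np.float32)
k=[at_z((130+(x+.5)/2.5-.5,60+(y+.5)/2.5-.5),78,p,R) for x,y in((362,347),(378,325),(417,357),(401,378))]
k=np.array(k); print(np.round(k,1)); c=k.mean(0); print("centre",c)
for i in range(4): d=k[(i+1)%4]-k[i]; print(round(np.hypot(*d[:2]),1),round(np.degrees(np.arctan2(d[1],d[0])),1))
x=(k[2]+k[3]-k[0]-k[1])[:2]; a=np.degrees(np.arctan2(x[1],x[0])); print("bore dir",a)
print("delta tool mm",R.inv().apply(c-p), "turn about tool z to bring tool x on bore:", [((-(a+o-23.9)+90)%180)-90 for o in(0,)])
```

```text
[[577.  291.   78. ]
 [587.3 288.9  78. ]
 [581.8 270.4  78. ]
 [571.8 272.5  78. ]]
centre [579.48344938 280.70024933  78.        ]
10.5 -11.4
19.3 -106.5
10.3 168.2
19.2 74.0
bore dir -106.21712128705254
delta tool mm [ -4.7141334    2.0490973  166.95049187] turn about tool z to bring tool x on bore: [np.float64(-49.88287871294747)]
```

```bash
python3 -m handwheel '[[-0.031,0.014,0.3,0,0,-0.3,0.6],[-0.031,0.014,0.6,0,0,-0.6,0.6],[-0.031,0.014,0.6,0,0,-0.89,0.6],[-0.031,0.014,0.6,0,0,-0.89,0.6]]' 40
python3 -m handwheel '[[0,0,0.15,0,0,-0.3,0.6],[0,0,0.3,0,0,-0.6,0.6],[0,0,0.3,0,0,-0.89,0.6],[0,0,0.3,0,0,-0.89,0.6],[0,0,0.3,0,0,-0.89,0.6]]' 40
python3 - <<'E'
from h import *
p,R=shot("pics/d.png"); print(p,R.as_euler("xyz",degrees=True))
im=cv2.imread("pics/d.png"); print(proj([579.5,280.6,78],p,R),proj(p,p,R))
cv2.imwrite("pics/d2.png",cv2.resize(im[130:420,130:430],None,fx=2,fy=2,interpolation=cv2.INTER_CUBIC))
E
```

```text
clock: 4.5
ee_pos: [577.0, 274.3, 153.7]
eef_rot: [-179.9, 0.2, 49.1]
contact_force: [0.5, -0.2, 0.7]
width: 51.4
clock: 5.0
ee_pos: [579.4, 276.5, 111.9]
eef_rot: [179.9, -0.1, 74.4]
contact_force: [0.2, 0.6, -0.1]
width: 51.3
[579.37064268 276.48673323 111.90461205] [ 1.79856344e+02 -1.01651534e-01  7.43833439e+01]
[280.32991749 254.77700217] [282.21711786 294.53728764]
```

View pics/d2.png

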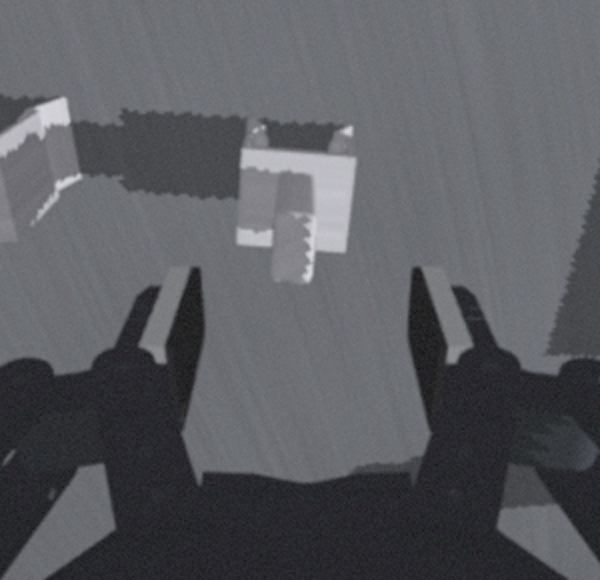

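Run:
```python
from h import *
p=np.array([579.37,276.487,111.905]);R=Ro.from_euler("xyz",[179.856,-.10,74.383],degrees=True)
f=lambda x,y,z: at_z((130+(x+.5)/2-.5,130+(y+.5)/2-.5),z,p,R)
for n,P in(("tabtop",f(293.5,247.5,78)),("pl",f(242,150,41.5)),("pr",f(356,158,41.5)),("br",f(346,250,41.5)),("bl",f(237,243,41.5))):
    print(n,np.round(P,1),np.round(R.inv().apply(P-p),1))
```

```text
tabtop [577.7 281.9  78. ] [ 4.7 -3.2 33.9]
pl [566.  302.5  41.5] [ 21.3 -20.1  70.4]
pr [600.3 290.1  41.5] [18.6 16.3 70.5]
br [589.  259.3  41.5] [-14.   13.7  70.4]
bl [554.4 271.8  41.5] [-11.4 -23.   70.3]
```

```bash
python3 -m handwheel '[[0.028,-0.021,0.1,0,0,0.16,0.6],[0.028,-0.021,0.25,0,0,0.16,0.6],[0.028,-0.021,0.343,0,0,0.16,0.6],[0.028,-0.021,0.343,0,0,0.16,0.6],[0.028,-0.021,0.343,0,0,0.16,0.3],[0.028,-0.021,0.343,0,0,0.16,0]]' 60
python3 -m handwheel '[[0,0,0,0,0,0,0],[0,0,0,0,0,0,0],[0,0,0,0,0,0,0],[0,0,0,0,0,0,0],[0,0,0,0,0,0,0],[0,0,0,0,0,0,0]]' 60
python3 -m handwheel '[[0,0,-0.1,0,0,0,0],[0,0,-0.4,0,0,0,0],[0,0,-0.7,0,0,0,0],[0,0,-1,0,0,0,0],[0,0,-1,0,0,0,0]]' 60
python3 - <<'E'
from h import *
p,R=shot("pics/e.png"); print(p,R.as_euler("xyz",degrees=True))
im=cv2.imread("pics/e.png"); 
cv2.imwrite("pics/e2.png",cv2.resize(im[130:420,130:430],None,fx=2,fy=2,interpolation=cv2.INTER_CUBIC))
E
```

```text
clock: 5.65
ee_pos: [577.0, 282.1, 59.9]
eef_rot: [179.9, -0.1, 70.1]
contact_force: [-0.0, 1.0, 0.6]
width: 22.9
clock: 6.25
ee_pos: [576.8, 282.1, 59.9]
eef_rot: [179.9, -0.1, 70.2]
contact_force: [0.1, 0.6, 5.6]
width: 10.8
clock: 6.75
ee_pos: [580.1, 283.4, 216.3]
eef_rot: [179.4, -0.5, 70.2]
contact_force: [1.0, -0.2, -0.9]
width: 11.1
[580.10967785 283.44899054 216.2595837 ] [179.41165013  -0.52407304  70.1779778 ]
```

View pics/e2.png

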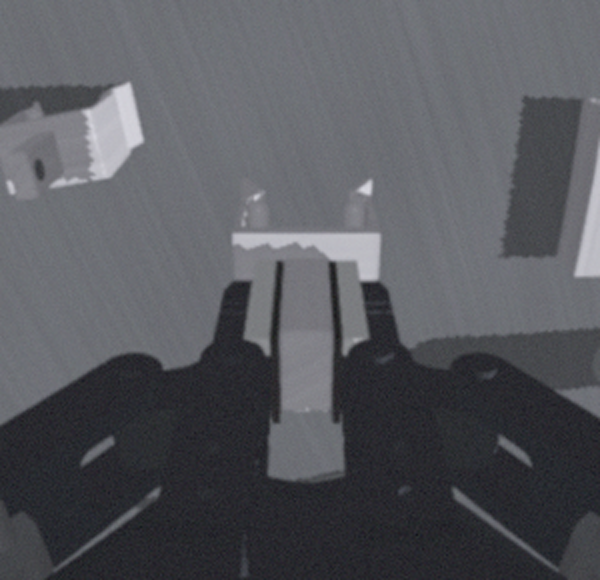

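The clip is gripped squarely: it is centred between the pads and its plate edge is level in the picture. Now I'll carry it to above mid-tube.

```bash
python3 -m handwheel '[[-0.3,0.065,0,0,0,0,0],[-0.6,0.13,0,0,0,0,0],[-0.892,0.195,0,0,0,0,0]]'
python3 -m handwheel '[[-0.3,0.065,0,0,0,0,0],[-0.6,0.13,0,0,0,0,0],[-0.892,0.195,0,0,0,0,0]]'
python3 -m handwheel '[[-0.3,0.065,0,0,0,-0.2,0],[-0.6,0.13,0,0,0,-0.4,0],[-0.892,0.195,0,0,0,-0.541,0],[-0.892,0.195,0.1,0,0,-0.541,0],[-0.892,0.195,0.2,0,0,-0.541,0],[-0.892,0.195,0.2,0,0,-0.541,0],[-0.892,0.195,0.2,0,0,-0.541,0]]'
python3 - <<'E'
from jigfit import *
p,R=shot("pics/f.png"); s=manip.observe(); print(p,R.as_euler("xyz",degrees=True),s["contact_force"],s["width"])
im=cv2.imread("pics/f.png")[:,:,::-1].copy(); q=[526.5,-124,np.radians(85.68),86.5]
c,sn=np.cos(q[2]),np.sin(q[2]); d=p[:2]-q[:2]; print("tcp in jig",[c*d[0]+sn*d[1],-sn*d[0]+c*d[1]])
draw(im,p,R,q,"pics/f2.png",(130,60,430,360))
E
```

```text
clock: 7.1
ee_pos: [556.2, 144.6, 206.6]
eef_rot: [-179.8, 0.1, 70.3]
contact_force: [0.5, -1.8, -0.6]
width: 11.1
clock: 7.4
ee_pos: [538.3, 8.6, 206.8]
eef_rot: [-179.8, 0.1, 70.2]
contact_force: [-0.4, -0.3, -1.3]
width: 11.3
clock: 8.1
ee_pos: [521.4, -125.2, 177.5]
eef_rot: [-179.8, -0.0, 85.7]
contact_force: [0.4, -1.0, -0.8]
width: 10.9
[ 521.35120507 -125.1789865   177.45284142] [-1.79797698e+02 -4.91835487e-02  8.56716132e+01] [ 0.23162955  0.30087587 -0.85256971] 11.25574397274648
tcp in jig [np.float64(-1.5634791557064667), np.float64(5.045357400541609)]
```

View pics/f2.png

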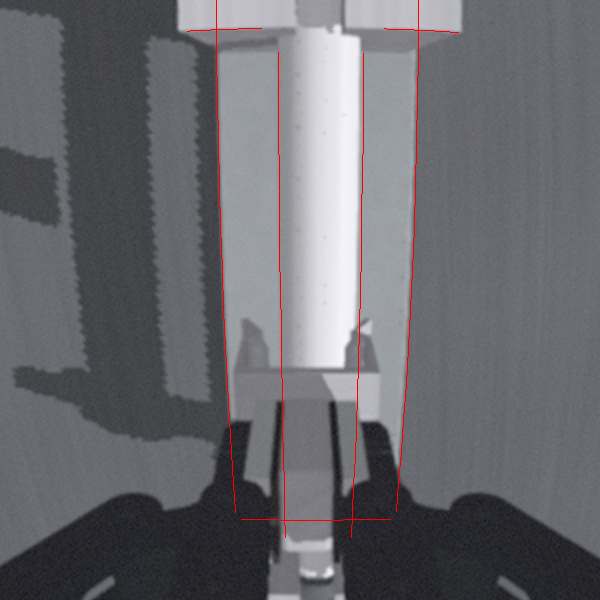

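The clip is level with the tube's yaw but sits about 5 mm off sideways (tube to the right), so I'll shift +y in the tool axes and come down to just above the tube.

```bash
python3 -m handwheel '[[0,0.033,0.05,0,0,0,0],[0,0.033,0.12,0,0,0,0],[0,0.033,0.17,0,0,0,0],[0,0.033,0.17,0,0,0,0],[0,0.033,0.17,0,0,0,0]]'
python3 - <<'E'
from jigfit import *
p,R=shot("pics/g.png"); s=manip.observe(); print(p,R.as_euler("xyz",degrees=True),s["contact_force"],s["torque"])
im=cv2.imread("pics/g.png")[:,:,::-1].copy(); q=[526.5,-124,np.radians(85.68),86.5]
c,sn=np.cos(q[2]),np.sin(q[2]); d=p[:2]-q[:2]; print("tcp in jig",[c*d[0]+sn*d[1],-sn*d[0]+c*d[1]])
draw(im,p,R,q,"pics/g2.png",(130,60,430,360))
E
```

```text
clock: 8.65
ee_pos: [527.1, -125.7, 152.9]
eef_rot: [-179.9, -0.0, 85.7]
contact_force: [-0.5, 0.1, -0.6]
width: 10.9
[ 527.14274299 -125.68984247  152.90603883] [-1.79937732e+02 -1.36745582e-02  8.56906618e+01] [-0.01504124  0.10927378 -0.61613447] [-0.02131891 -0.00449254 -0.00920839]
tcp in jig [np.float64(-1.6366256841271558), np.float64(-0.7682073315080746)]
```

View pics/g2.png

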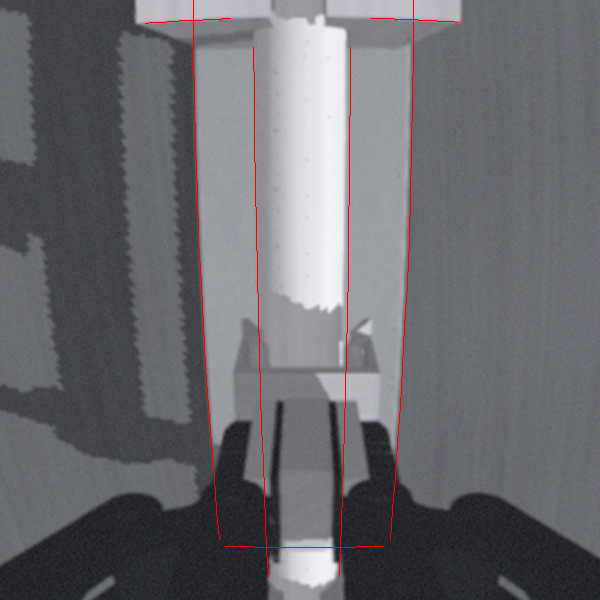

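Still clear of contact. The clip is now about 1 mm too far right, so I'll correct that and descend by feel.

```bash
python3 -m handwheel '[[0,-0.0065,0.006,0,0,0,0],[0,-0.0065,0.012,0,0,0,0],[0,-0.0065,0.018,0,0,0,0],[0,-0.0065,0.024,0,0,0,0],[0,-0.0065,0.03,0,0,0,0],[0,-0.0065,0.036,0,0,0,0],[0,-0.0065,0.042,0,0,0,0],[0,-0.0065,0.048,0,0,0,0]]'
python3 -m handwheel '[[0,0,0.004,0,0,0,0],[0,0,0.008,0,0,0,0],[0,0,0.012,0,0,0,0],[0,0,0.016,0,0,0,0],[0,0,0.02,0,0,0,0],[0,0,0.024,0,0,0,0]]'
python3 -m handwheel '[[0,0,0.004,0,0,0,0],[0,0,0.008,0,0,0,0],[0,0,0.012,0,0,0,0],[0,0,0.016,0,0,0,0],[0,0,0.02,0,0,0,0],[0,0,0.024,0,0,0,0]]'
```

```text
clock: 9.5
ee_pos: [526.5, -125.9, 146.1]
eef_rot: [180.0, -0.0, 85.7]
contact_force: [0.1, -0.0, -1.4]
width: 11.0
clock: 10.1
ee_pos: [526.5, -125.8, 142.5]
eef_rot: [180.0, 0.0, 85.7]
contact_force: [0.9, 1.0, -0.8]
width: 11.1
clock: 10.7
ee_pos: [526.3, -125.9, 139.2]
eef_rot: [-180.0, 0.0, 85.7]
contact_force: [-1.3, 1.0, 4.8]
width: 11.1
```

Contact is at a TCP height of about 141, so home should be near 122. I'll continue slowly.

```bash
python3 -m handwheel '[[0,0,0.003,0,0,0,0],[0,0,0.006,0,0,0,0],[0,0,0.009,0,0,0,0],[0,0,0.012,0,0,0,0],[0,0,0.015,0,0,0,0],[0,0,0.018,0,0,0,0]]' 80
python3 -m handwheel '[[0,0,0.003,0,0,0,0],[0,0,0.006,0,0,0,0],[0,0,0.009,0,0,0,0],[0,0,0.012,0,0,0,0],[0,0,0.015,0,0,0,0],[0,0,0.018,0,0,0,0]]'
```

```text
clock: 11.3
ee_pos: [526.3, -125.9, 136.5]
eef_rot: [-180.0, 0.0, 85.7]
contact_force: [-4.5, 0.8, 8.3]
width: 10.9
clock: 11.9
ee_pos: [526.7, -126.0, 134.3]
eef_rot: [180.0, 0.0, 85.7]
contact_force: [-3.6, -0.3, 9.0]
width: 10.5
```

```bash
python3 -m handwheel '[[0,-0.002,0.003,0,0,0,0],[0,-0.004,0.006,0,0,0,0],[0,-0.005,0.009,0,0,0,0],[0,-0.005,0.012,0,0,0,0],[0,-0.005,0.015,0,0,0,0],[0,-0.005,0.018,0,0,0,0]]'
python3 -m handwheel '[[0,0,0.003,0,0,0,0],[0,0,0.006,0,0,0,0],[0,0,0.009,0,0,0,0],[0,0,0.012,0,0,0,0],[0,0,0.015,0,0,0,0],[0,0,0.018,0,0,0,0]]'
```

```text
clock: 12.5
ee_pos: [526.3, -126.0, 131.7]
eef_rot: [179.9, 0.0, 85.7]
contact_force: [-2.1, -0.5, 7.8]
width: 10.4
clock: 13.1
ee_pos: [526.2, -125.9, 128.7]
eef_rot: [179.9, 0.0, 85.7]
contact_force: [-3.7, -1.1, 5.6]
width: 10.7
```

The force is falling past the widest point. From here I'll use finer steps towards the back-plate contact.

```bash
python3 -m handwheel '[[0,0,0.003,0,0,0,0],[0,-0.002,0.006,0,0,0,0],[0,-0.004,0.009,0,0,0,0],[0,-0.004,0.012,0,0,0,0],[0,-0.004,0.015,0,0,0,0],[0,-0.004,0.018,0,0,0,0]]'
python3 -m handwheel '[[0,0,0.002,0,0,0,0],[0,0,0.004,0,0,0,0],[0,0,0.006,0,0,0,0],[0,0,0.008,0,0,0,0]]'
```

```text
clock: 13.7
ee_pos: [525.6, -125.9, 125.5]
eef_rot: [179.9, 0.0, 85.7]
contact_force: [-0.8, 0.3, 4.2]
width: 10.6
clock: 14.1
ee_pos: [525.3, -125.8, 124.1]
eef_rot: [180.0, 0.0, 85.7]
contact_force: [-1.1, -0.2, 1.8]
width: 10.7
```

```bash
python3 -m handwheel '[[0,0,0.002,0,0,0,0],[0,0,0.004,0,0,0,0],[0,0,0.006,0,0,0,0],[0,0,0.006,0,0,0,0]]'
python3 -m handwheel '[[0,0,0.002,0,0,0,0],[0,0,0.004,0,0,0,0],[0,0,0.004,0,0,0,0]]'
```

```text
clock: 14.5
ee_pos: [525.2, -125.7, 123.2]
eef_rot: [-180.0, -0.0, 85.7]
contact_force: [-0.4, 0.1, 0.3]
width: 10.9
clock: 14.8
ee_pos: [525.1, -125.7, 122.7]
eef_rot: [-180.0, -0.0, 85.7]
contact_force: [-0.3, -0.6, 0.3]
width: 10.7
```

```bash
python3 -m handwheel '[[0,0,0.002,0,0,0,0],[0,0,0.004,0,0,0,0],[0,0,0.004,0,0,0,0]]'
python3 -m handwheel '[[0,0,0.002,0,0,0,0],[0,0,0.004,0,0,0,0],[0,0,0.004,0,0,0,0]]'
```

```text
clock: 15.1
ee_pos: [525.1, -125.7, 122.0]
eef_rot: [-180.0, -0.0, 85.7]
contact_force: [0.0, -0.4, 0.6]
width: 10.7
clock: 15.4
ee_pos: [525.1, -125.7, 121.4]
eef_rot: [-180.0, -0.0, 85.7]
contact_force: [-0.6, 0.4, -0.8]
width: 10.4
```

```bash
python3 -m handwheel '[[0,0,0.002,0,0,0,0],[0,0,0.004,0,0,0,0],[0,0,0.004,0,0,0,0]]'
python3 -m handwheel '[[0,0,0.002,0,0,0,0],[0,0,0.004,0,0,0,0],[0,0,0.004,0,0,0,0]]'
```

```text
clock: 15.7
ee_pos: [525.1, -125.7, 120.8]
eef_rot: [-180.0, -0.0, 85.7]
contact_force: [0.5, -0.5, -1.0]
width: 10.7
clock: 16.0
ee_pos: [525.1, -125.7, 120.3]
eef_rot: [-180.0, -0.0, 85.7]
contact_force: [-0.3, -0.5, -1.6]
width: 10.8
```

```bash
python3 -m handwheel '[[0,0,0.002,0,0,0,0],[0,0,0.004,0,0,0,0],[0,0,0.004,0,0,0,0]]'
python3 -m handwheel '[[0,0,0.002,0,0,0,0],[0,0,0.004,0,0,0,0],[0,0,0.004,0,0,0,0]]'
```

```text
clock: 16.3
ee_pos: [525.1, -125.7, 119.7]
eef_rot: [-180.0, -0.0, 85.7]
contact_force: [-0.1, 0.3, -1.4]
width: 10.6
clock: 16.6
ee_pos: [525.1, -125.7, 119.3]
eef_rot: [180.0, 0.0, 85.7]
contact_force: [-0.6, 0.7, -0.1]
width: 10.8
```

```bash
python3 -m handwheel '[[0,0,0.002,0,0,0,0],[0,0,0.003,0,0,0,0],[0,0,0.003,0,0,0,0]]'
python3 -m handwheel '[[0,0,0.002,0,0,0,0],[0,0,0.003,0,0,0,0],[0,0,0.003,0,0,0,0]]'
```

```text
clock: 16.9
ee_pos: [525.1, -125.8, 119.2]
eef_rot: [180.0, 0.0, 85.7]
contact_force: [-1.9, -0.1, 4.4]
width: 10.8
clock: 17.2
ee_pos: [525.1, -125.8, 119.2]
eef_rot: [180.0, 0.0, 85.7]
contact_force: [-2.7, 1.1, 8.4]
width: 10.7
```

Home: the force jumped from −1.5 to 8.4 N while z stayed at 119.2. I'll ease the press, then slide along +x.

```bash
python3 -m handwheel '[[0,-0.002,-0.002,0,0,0,0],[0,-0.002,-0.004,0,0,0,0],[0,-0.002,-0.005,0,0,0,0],[0,-0.002,-0.005,0,0,0,0]]'
python3 -m handwheel '[[0.01,0,0,0,0,0,0],[0.02,0,0,0,0,0,0],[0.03,0,0,0,0,0,0],[0.04,0,0,0,0,0,0],[0.05,0,0,0,0,0,0],[0.06,0,0,0,0,0,0],[0.07,0,0,0,0,0,0]]'
```

```text
clock: 17.6
ee_pos: [525.1, -125.8, 119.2]
eef_rot: [180.0, 0.0, 85.7]
contact_force: [-1.0, 0.6, 5.3]
width: 10.8
clock: 18.3
ee_pos: [525.9, -117.7, 119.2]
eef_rot: [180.0, 0.3, 85.7]
contact_force: [-1.5, -7.1, 3.5]
width: 10.9
```

```bash
python3 -m handwheel '[[0.02,0,-0.001,0,0,0,0],[0.04,0,-0.002,0,0,0,0],[0.06,0,-0.002,0,0,0,0],[0.08,0,-0.002,0,0,0,0],[0.1,0,-0.002,0,0,0,0],[0.12,0,-0.002,0,0,0,0],[0.14,0,-0.002,0,0,0,0],[0.16,0,-0.002,0,0,0,0]]'
```

```text
clock: 19.1
ee_pos: [527.6, -93.4, 119.2]
eef_rot: [180.0, 0.2, 85.7]
contact_force: [-0.7, -6.3, 2.3]
width: 10.6
```

```bash
python3 -m handwheel '[[0.02,0,0,0,0,0,0],[0.04,0,0,0,0,0,0],[0.06,0,0,0,0,0,0],[0.08,0,0,0,0,0,0],[0.1,0,0,0,0,0,0],[0.12,0,0,0,0,0,0],[0.14,0,0,0,0,0,0],[0.16,0,0,0,0,0,0]]'
python3 -m handwheel '[[0.02,0,0,0,0,0,0],[0.04,0,0,0,0,0,0],[0.06,0,0,0,0,0,0],[0.08,0,0,0,0,0,0],[0.09,0,0,0,0,0,0],[0.1,0,0,0,0,0,0]]'
```

```text
clock: 19.9
ee_pos: [529.4, -69.4, 119.2]
eef_rot: [180.0, 0.2, 85.7]
contact_force: [-0.1, -7.5, 2.2]
width: 10.7
clock: 20.5
ee_pos: [530.5, -54.5, 119.2]
eef_rot: [180.0, 0.2, 85.7]
contact_force: [-1.3, -7.0, 2.8]
width: 11.0
```

```bash
python3 -m handwheel '[[0.006,0,0,0,0,0,0],[0.012,0,0,0,0,0,0],[0.018,0,0,0,0,0,0],[0.024,0,0,0,0,0,0],[0.03,0,0,0,0,0,0],[0.036,0,0,0,0,0,0],[0.042,0,0,0,0,0,0],[0.048,0,0,0,0,0,0]]'
python3 -m handwheel '[[0.004,0,0,0,0,0,0],[0.008,0,0,0,0,0,0],[0.012,0,0,0,0,0,0],[0.016,0,0,0,0,0,0],[0.016,0,0,0,0,0,0]]'
```

```text
clock: 21.3
ee_pos: [531.1, -47.4, 119.2]
eef_rot: [180.0, 0.2, 85.7]
contact_force: [-1.4, -7.8, 3.4]
width: 11.1
clock: 21.8
ee_pos: [531.2, -44.9, 119.2]
eef_rot: [180.0, 0.2, 85.7]
contact_force: [-0.9, -6.4, 2.8]
width: 10.6
```

```bash
python3 -m handwheel '[[0.003,0,0,0,0,0,0],[0.006,0,0,0,0,0,0],[0.009,0,0,0,0,0,0],[0.012,0,0,0,0,0,0],[0.012,0,0,0,0,0,0]]'
python3 -m handwheel '[[0.002,0,0,0,0,0,0],[0.004,0,0,0,0,0,0],[0.006,0,0,0,0,0,0],[0.008,0,0,0,0,0,0],[0.008,0,0,0,0,0,0]]'
```

```text
clock: 22.3
ee_pos: [531.4, -43.2, 119.2]
eef_rot: [180.0, 0.2, 85.7]
contact_force: [-1.4, -7.3, 2.9]
width: 10.5
clock: 22.8
ee_pos: [531.5, -42.0, 119.2]
eef_rot: [180.0, 0.2, 85.7]
contact_force: [-1.3, -7.0, 2.4]
width: 10.9
```

```bash
python3 -m handwheel '[[0.002,0,0,0,0,0,0],[0.004,0,0,0,0,0,0],[0.006,0,0,0,0,0,0],[0.008,0,0,0,0,0,0],[0.008,0,0,0,0,0,0]]'
python3 -m handwheel '[[0.002,0,0,0,0,0,0],[0.004,0,0,0,0,0,0],[0.006,0,0,0,0,0,0],[0.006,0,0,0,0,0,0]]'
```

```text
clock: 23.3
ee_pos: [531.6, -40.9, 119.2]
eef_rot: [180.0, 0.2, 85.7]
contact_force: [-1.0, -7.5, 2.2]
width: 10.8
clock: 23.7
ee_pos: [531.6, -39.9, 119.2]
eef_rot: [180.0, 0.2, 85.7]
contact_force: [-0.8, -7.7, 2.9]
width: 10.6
```

```bash
python3 -m handwheel '[[0.002,0,0,0,0,0,0],[0.004,0,0,0,0,0,0],[0.006,0,0,0,0,0,0],[0.006,0,0,0,0,0,0]]'
python3 -m handwheel '[[0.002,0,0,0,0,0,0],[0.004,0,0,0,0,0,0],[0.006,0,0,0,0,0,0],[0.006,0,0,0,0,0,0]]'
```

```text
clock: 24.1
ee_pos: [531.7, -39.0, 119.2]
eef_rot: [180.0, 0.2, 85.7]
contact_force: [-0.7, -6.2, 3.2]
width: 10.8
clock: 24.5
ee_pos: [531.7, -38.4, 119.2]
eef_rot: [180.0, 0.3, 85.7]
contact_force: [-1.8, -7.4, 2.3]
width: 10.5
```

```bash
python3 -m handwheel '[[0.002,0,0,0,0,0,0],[0.004,0,0,0,0,0,0],[0.004,0,0,0,0,0,0]]'
python3 -m handwheel '[[0.002,0,0,0,0,0,0],[0.003,0,0,0,0,0,0],[0.003,0,0,0,0,0,0]]'
```

```text
clock: 24.8
ee_pos: [531.7, -38.4, 119.2]
eef_rot: [180.0, 0.3, 85.8]
contact_force: [-2.2, -9.7, 2.5]
width: 10.8
clock: 25.1
ee_pos: [531.7, -38.3, 119.2]
eef_rot: [180.0, 0.3, 85.8]
contact_force: [-1.5, -11.6, 3.0]
width: 10.6
```

It is against the stop: the force rises to 11.6 N with no motion. I'll relax the pushes, open, lift clear and look.

```bash
python3 -m handwheel '[[-0.003,0,0,0,0,0,0],[-0.006,0,-0.001,0,0,0,0],[-0.009,0,-0.002,0,0,0,0],[-0.009,0,-0.002,0,0,0,0]]' 20
python3 -m handwheel '[[0,0,0,0,0,0,0.1],[0,0,0,0,0,0,0.3],[0,0,0,0,0,0,0.5],[0,0,0,0,0,0,0.6],[0,0,0,0,0,0,0.6],[0,0,0,0,0,0,0.6]]'
python3 -m handwheel '[[0,0,-0.05,0,0,0,0.6],[0,0,-0.15,0,0,0,0.6],[0,0,-0.35,0,0,0,0.6],[0,0,-0.6,0,0,0,0.6],[-0.3,0,-0.8,0,0,0,0.6],[-0.6,0,-0.8,0,0,0,0.6],[-0.6,0,-0.8,0,0,0,0.6],[-0.6,0,-0.8,0,0,0,0.6]]'
python3 - <<'E'
from jigfit import *
p,R=shot("pics/i.png"); print(p,R.as_euler("xyz",degrees=True))
lm("wrist","clip_bore","clip_tab","stop_face")
im=cv2.imread("pics/i.png")[:,:,::-1].copy(); q=[526.5,-124,np.radians(85.68),85]
draw(im,p,R,q,"pics/i2.png",(130,60,430,360))
E
```

```text
clock: 25.5
ee_pos: [531.7, -38.4, 119.2]
eef_rot: [180.0, 0.2, 85.7]
contact_force: [-0.1, -6.9, 0.5]
width: 10.7
clock: 26.1
ee_pos: [531.6, -36.0, 119.5]
eef_rot: [-180.0, -0.0, 85.7]
contact_force: [0.0, -0.1, 0.2]
width: 51.1
clock: 26.9
ee_pos: [524.6, -127.0, 240.2]
eef_rot: [180.0, -0.0, 85.5]
contact_force: [0.4, 0.3, 0.2]
width: 51.7
[ 524.62709258 -126.96869499  240.23760275] [ 1.79956007e+02 -1.84675399e-02  8.55143861e+01]
wrist clip_bore [(0.67, [530.0, -40.0, 83.8])]
wrist clip_tab [(0.62, [529.2, -41.8, 123.7])]
wrist stop_face [(0.87, [535.3, -25.1, 88.1])]
```

View pics/i2.png

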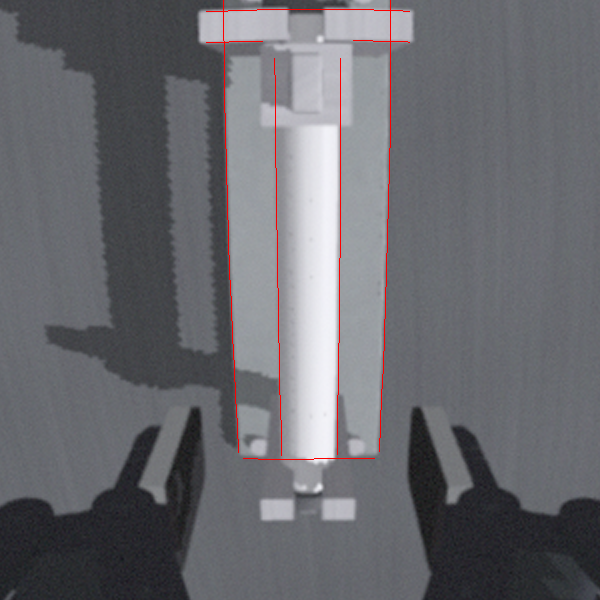

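The clip sits square on the tube against the wide upright, with the plate's near edge at crop row 125. I'll check that edge metrically.

Run:
```python
from h import *
p=np.array([524.627,-126.969,240.238]);R=Ro.from_euler("xyz",[179.956,-.018,85.514],degrees=True)
c,s=np.cos(np.radians(85.68)),np.sin(np.radians(85.68))
for z in(100,103):
  for n,(x,y) in dict(nl=(261,125.5),nr=(352,125.5),fr=(351,45)).items():
    P=at_z((130+(x+.5)/2-.5,60+(y+.5)/2-.5),z,p,R); d=P[:2]-[526.5,-124]; print(z,n,np.round([c*d[0]+s*d[1],-s*d[0]+c*d[1]],1))
for n,(x,y,z) in dict(up_l=(205,41.5,120),up_r=(408,41.5,120)).items():
    P=at_z((130+(x+.5)/2-.5,60+(y+.5)/2-.5),z,p,R); d=P[:2]-[526.5,-124]; print(n,np.round([c*d[0]+s*d[1],-s*d[0]+c*d[1]],1))
```

```text
100 nl [66.6 19. ]
100 nr [ 66.5 -18. ]
100 fr [ 99.6 -17.5]
103 nl [66.8 18.8]
103 nr [ 66.6 -17.7]
103 fr [ 99.4 -17.3]
up_l [100.4  38.4]
up_r [100.  -37.5]
```

```bash
python3 -c "
from plant import manip; s=manip.observe(); print(s['clock'],s['contact_force'],s['width']); print(manip.close_job())"
```

```text
27.1 [0.15419031 0.09064183 0.08839719] 51.54052832354878
the job is handed in; nothing more can be done
None
```

I pressed the smaller silver clip onto the tube about half-way along, slid it against the wide upright, let go of it and handed the job in at 27.1 s. `close_job()` returned no verdict.

- **Snapping on:** The push rose to about 9 N, fell past the widest point, and at the bottom jumped from about −1.5 N to 8.4 N with no further travel. I took that as home.
- **Sliding:** It took about 7 N along the tube plus 2–3 N of downward press. I stopped at 11.6 N against the upright, where the clip no longer moved.
- **Forces:** The highest total I read was about 12 N, against the 30 N limit. These readings come only at the end of each move.
- **Final position:** After I opened the gripper and lifted clear, the wrist picture showed the clip square on the tube. By my measurement its far end is at about 99.5 mm and the upright's inner face at about 100 mm. It is centred sideways to about 0.5 mm, and the wrist force was near zero.
- **Disagreement:** The tool stopped at about 85.8 mm along the jig, where 83 mm was expected. I put this down to the clip sitting off-centre in the grip. The picture, which puts the clip's centre at about 83.5 mm, agrees with contact.
- **Not checked:** I could not see the jaw angles directly, so "both jaws closed" rests on the force curve. I did not look again at the bigger clip, spray can or offcut, but the arm's path stayed clear of them. I also left the yellow look-alike alone.

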